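Close the sorting lane: trip its limit switch and hang the lamp board

ROBOT

A 6-joint arm with a two-finger parallel gripper is mounted at the origin on the work surface. World frame = base frame: x ahead of the robot, y to its left, z up, the work surface at z = 0. Lengths are in m, angles in rad, forces in N, time in s.
With the tool pointing down it reaches from about 0.15 to 0.775 m from the base axis. Payload 6.1 kg.
Tool frame: the origin (TCP) lies midway between the tips of the shut fingers; the grasp point (between the pads) lies 19 mm behind it (r.hold_point_z is the distance from the TCP to the grasp point, in m); z points along the fingers, y is the direction in which the jaws open and shut (so a half turn about z gives the same grasp; the last joint's range is limited). The gripper opens to 85 mm and grips with 20 to 120 N. Pads are 22 mm wide; open, the fingers measure 114 mm over their backs; the gripper's body (76 mm by 85 mm) begins 54 mm behind the grasp point. The pads swing forward as they close: fully open they stand 13 mm farther back than shut.
Start: joints at [1.346, 0.126, -0.04, 1.405, 0, 1.571], TCP at [0.117, 0.512, 0.231] pointing down, gripper open.
Joint ranges: [-2.72, 2.72], [-0.95, 1.95], [-1.27, 1.35], [-1.78, 2.02], [-1.46, 1.47], [-3.14, 3.14]. Speed limits (rad/s): [2.39, 2.39, 3.01, 3.14, 3.14, 3.14].

INTERFACE

Orientations are given as a rotation vector (axis times angle).
In Python, from plant import r, optics, spot_in, tip_of gives the robot as it stands.
- The arm moves only by the tool play_rows, never from a script. Its argument "moves" is a list of rows, each a list of 7 numbers: the turn, a rotation vector about the tool's x, y, z in rad, then the shift along the tool's x, y, z in cm, then the closure, from 0 (fully open) to 1 (shut). In form: [[wx, wy, wz, dx, dy, dz, jaw], ...]. A call has 1 to 12 rows; each row is the pose to reach, as a shift and turn from the pose commanded when the call began, along the tool's axes at that moment; what a row does not reach only later rows make up. A row lasts 1/10 s, in which the tool goes at most 50 mm and 8.59 degrees, less where a joint would pass 70% of its speed; a pose out of reach is approached as far as the arm can. A call with a gripper value outside its range is refused whole. The fingers move at their own pace and stop on an object; the grip force is fixed at half the most. Time passes only in rows, so rows that repeat a pose let the fingers close. It gives the time, the measured TCP pose, the force and the opening at its end, in the units of the state.
- r.sense(): the state, without advancing time (a new reading comes with each control period).
- optics.snapshot(name): name is "scene" or "top"; returns a dict with "frame" (420x560x3 uint8, red, green, blue), "vfov" (degrees; the focal length in pixels is half the picture's height over the tangent of half this angle, whatever the lens; pixels are square), "cx", "cy" (the principal point, pixels), "R" (3x3) and "t" (3): a world point X has camera coordinates R X + t. Camera axes: x right, y down, z forward; pixel columns grow to the right and rows downward; lengths in m; the calibration is good to about 2 mm. A picture is of the moment at which its call begins. There is no depth.
- r.close_job(): hands the job in, once; it reports no verdict.
Trained networks look in a picture, given as the dict that the camera call returned (one of the last four; its "shot" number tells which), for a name from the list of things; names that differ only in an ending like _2 or _b are one class to them, and where a whole thing is asked for, a point or a joint stands for the part that bears it (a point fixed in the world has none). Each returns a list of dicts, best first, with "score" (0 to 1); they miss things now and then, are a little off and sometimes report something else, mostly with a low value. They report only what shows in the picture. A call takes as long as a camera call.
- spot_in(picture, query): "point" ([column, row] in pixels, amid what is visible of it).
- tip_of(picture, query): "point" ([column, row] in pixels: a listed point, or the origin of a listed thing).
The state is a dict: "time": time; "q": joint angles; "dq": joint speeds; "joint_torque": joint torques, N m; "tcp_pos": TCP position; "orientation": TCP orientation; "ft_force": force on the tool from outside, world axes, zero at the start; "wrist_torque": the same for the moment, N m; "opening": opening from 0.0 (shut) to 1.0 (fully open).
Only numpy, scipy, OpenCV 4.12 (cv2) and the standard library are available. Lean on these libraries where they do the work, as an engineer would, in place of code of your own. Each camera call takes 0.05 s, during which the arm holds its last target. There are 200 camera calls.

TASK

Take the sorting lane out of service: first push the roller lever of its limit switch over, away from the robot, until it clicks, and let it spring back. Then lift the lane-closed board with its lamp out of the rack and hang it by its eye on the hook of the post; the lamp's battery weight is unknown, so find the slant at which the board balances and let go gently, so that it stays hanging still and does not swing when released. Leave the parcels and other things lying about where they are.

Things in the scene. Friction and masses are not known exactly. Their poses are not given: they have to be found in the camera images.
- board: Loose white board standing in the rack's front slot: a plate 220 (y) x 80 (z) x 10 mm (x), origin at the middle of its lower edge, z up, x along its thickness. A steel eye on its top edge, a round lamp at its +y end. Plate with eye weighs 0.20 kg, centre of mass at y = 1, z = 42 mm. With the lamp it hangs from its eye lamp end down, 4 to 38 degrees from level; let go 5 degrees or more off its balance it swings.
- lamp: Round black lamp head fixed to the board's +y end, 56 mm diameter, 36 mm thick along x; origin and centre of mass at its centre, at y = +125, z = 40 mm on the board. Weighs anything from 0.06 to 0.34 kg depending on its batteries: weigh or feel it.
- board_eye (a point): Centre of the board's round eye, at y = +25, z = 98 mm on the board; inner diameter 30 mm, outer 40 mm, 10 mm thick, its axis along the board's x. Axes as the board's.
- board_grip (a point): Clear stretch of the plate's top edge between eye and lamp, at y = +70, z = 80 mm on the board; the plate is 10 mm thick here, free about 15 mm to either side along y; the lamp lies below and outside it, at y over 97 mm. The rack's slot walls end 50 mm below this point.
- hook_seat (a point): Middle of the hook's prong, on its axis: a level steel rod 7 mm thick along this frame's x, which points to the post; z up. The free end is at x = -39 mm, with an upturned tip reaching 10.5 mm above the axis; the post's face is at +50 mm. Hung, the eye's centre lies about 11 mm below the axis. The balanced board takes about 160 mm below the prong.
- hook: Fixed aluminium 30 mm square post carrying the hook; origin 235 mm straight below the prong's middle. The post's near face is at x = +50 mm, its top 30 mm above the prong. Its place, height (prong 205 to 235 mm above the table) and yaw vary.
- rack: Fixed grey plastic rack, 130 x 190 mm, 40 mm high; origin at table height under the front slot's middle. Front slot along its y, 14 mm wide, floor 10 mm above the table, walls up to 40 mm; a second, empty slot 55 mm further along its x.
- lane: Fixed roller conveyor end, 95 mm high bed with rails to 105 mm, from y = -47 to -333 mm and x = -220 to +340 mm of its origin, which lies on the table under the switch housing. The grey switch housing is 46 x 36 mm, its top at 105 mm. x points away from the robot.
- limit_lever (a joint): Angle of the switch's lever, rad: 0 upright and at rest, grows as the roller is pushed along the lane's +x. It clicks at 0.45 and stops at 0.70; a spring (0.9 N at the roller at first, 4 N at the stop) brings it back to 0.
- limit_roller (a point): Centre of the black roller at the lever's tip, 20 mm diameter, 12 mm wide along the lane's y; at rest 140 mm above the table, 55 mm above its pivot, 26 mm to the lane's +y side of the housing's middle.
- carton: Brown carton 120 x 90 x 60 mm, loose, origin at centre of underside.
- flat_carton: Brown flat carton 100 x 150 x 45 mm, loose, origin at centre of underside.
- small_carton: Brown small carton 70 x 60 x 50 mm, loose, origin at centre of underside.
- lane_parcel: White parcel 130 x 120 x 60 mm, lying on the lane's rollers, origin at centre of underside.
- tape_roll: Roll of packing tape lying flat, 100 mm diameter, 48 mm high, origin at centre of underside.
- scanner: Hand-held barcode scanner lying on its side, about 120 x 60 x 35 mm, origin on the table under its head's edge.

How it is judged:
By the outcome, as a careful person would: the job done as asked, in the order asked, and still so for the second after the job is handed in, with the robot touching nothing.
It also fails if it takes over 72 s, if anything falls off the work surface, if the arm or the gripper's body presses on something with over 40 N, if the wrist force passes 120 N, or if a joint passes its speed limit or range.

## Working session

There is one attempt and no reset: what is moved stays moved. The work goes in short steps, Python scripts to look and compute and a tool call to move; the robot and the scene stay as the last step left them, time stands still between calls to the robot, and variables do not carry over. Pictures are saved under pics/ and viewed, about 8 in all and at most 12, crops included, and the job is handed in when it is done.

Besides the shell and the picture viewer there is one more tool, called after "Emit:" as a command line: name --pt "numbers of a row" for each row, then --argument value for the rest. play_rows: Moves the arm, as the interface text tells. Its arguments: {"type":"object","properties":{"moves":{"type":"array"}},"required":["moves"]}

```bash
ls; mkdir -p pics; cat > h.py <<'E'
import numpy as np, cv2
from scipy.spatial.transform import Rotation as Ro
from scipy.optimize import least_squares
from plant import r, optics, spot_in, tip_of
def f(p): return p["frame"].shape[0]/2/np.tan(np.radians(p["vfov"])/2)
def proj(p,X):
    c=np.asarray(X)@np.asarray(p["R"]).T+p["t"]; return f(p)*c[...,:2]/c[...,2:]+[p["cx"],p["cy"]]
def ray(p,uv):
    R=np.asarray(p["R"]); d=R.T@np.array([(uv[0]-p["cx"])/f(p),(uv[1]-p["cy"])/f(p),1]); return -R.T@p["t"], d
def at_z(p,uv,z):
    o,d=ray(p,uv); return o+d*(z-o[2])/d[2]
def tri(obs):
    A=np.zeros((3,3));b=np.zeros(3);
    for p,uv in obs:
        o,d=ray(p,uv); d=d/np.linalg.norm(d); P=np.eye(3)-np.outer(d,d); A+=P;b+=P@o
    X=np.linalg.solve(A,b); return X,[np.round(proj(p,X)-uv,1) for p,uv in obs]
def save(p,n,box=None,s=1):
    im=p["frame"][:,:,::-1]
    if box: im=im[box[1]:box[3],box[0]:box[2]]
    cv2.imwrite(f"pics/{n}.png",cv2.resize(im,None,fx=s,fy=s,interpolation=cv2.INTER_CUBIC))
E
python3 - <<'E'
from h import *
a=optics.snapshot("scene");b=optics.snapshot("top")
save(a,"s0",s=1.4);save(b,"t0",s=1.4)
for p in(a,b): print(-np.asarray(p["R"]).T@p["t"],f(p))
for n in ["board","lamp","board_eye","board_grip","hook_seat","hook","rack","lane","limit_roller"]:
    o=[]
    for k,p in(("s",a),("t",b)):
        t=tip_of(p,n)
        if t: o.append((p,np.array(t[0]["point"]))); print(n,k,[(np.round(q["point"],1),round(q["score"],2)) for q in t[:2]])
    if len(o)==2: X,e=tri(o); print("   ",np.round(X,4),e)
print(r.sense()); print(r.hold_point_z)
E
```

```text
pics
[1.32139184 0.33152212 0.75302111] 381.4931207242164
[ 0.42876134 -0.05119552  1.72719698] 525.0096140151128
board s [(array([370.1, 261.9]), 0.95)]
lamp s [(array([417.7, 254.6]), 0.59)]
lamp t [(array([166.3, 209.6]), 0.67)]
    [0.4829 0.3295 0.0565] [array([ 0.9, -0. ]), array([ 0.7, -0.1])]
board_eye s [(array([382.6, 236.2]), 0.73)]
board_eye t [(array([193.6, 200.1]), 0.94)]
    [0.512  0.2347 0.1099] [array([ 0.7, -0. ]), array([ 0.6, -0.1])]
board_grip s [(array([403. , 247.3]), 0.7)]
board_grip t [(array([179.5, 206. ]), 0.91)]
    [0.4938 0.2869 0.0756] [array([-0.3,  0. ]), array([-0.2,  0. ])]
hook_seat s [(array([258.5, 192.7]), 0.82)]
hook_seat t [(array([295. , 170.9]), 0.73)]
    [ 0.5986 -0.0776  0.2152] [array([2., 0.]), array([ 1.6, -0.8])]
hook s [(array([264.4, 260. ]), 0.72)]
hook t [(array([291.4, 183.3]), 0.76)]
    [ 0.5856 -0.0736 -0.0304] [array([3.2, 0. ]), array([ 2.5, -1.2])]
rack s [(array([373.4, 261.8]), 0.73), (array([226.8, 253.3]), 0.21)]
rack t [(array([207.1, 205.6]), 0.62), (array([145.5, 257.2]), 0.36)]
    [ 4.990e-01  2.149e-01 -2.000e-
[... 349 characters left out ...]
1.1, -0.6])]
{'time': 1.0, 'q': array([ 1.34601296e+00,  1.25787128e-01, -3.96029501e-02,  1.40539214e+00,
        5.38162568e-05,  1.57082108e+00]), 'dq': array([ 3.63468023e-04,  8.65532788e-04, -3.23737110e-05, -1.14533648e-03,
       -2.93133457e-04, -2.95343644e-04]), 'joint_torque': array([-7.91404727e-04, -4.35710299e+01,  3.53099120e+01,  1.11474139e-03,
       -4.63899562e-05,  4.61137102e-07]), 'tcp_pos': array([0.11700115, 0.51178128, 0.23129993]), 'orientation': array([-3.52378819e-01, -3.12171548e+00, -3.15037739e-05]), 'ft_force': array([-0.08436494,  0.97890914, -0.51387486]), 'wrist_torque': array([-0.01846496,  0.0163806 ,  0.05156267]), 'opening': 1.0008770325039713}
0.0187
```

View pics/s0.png

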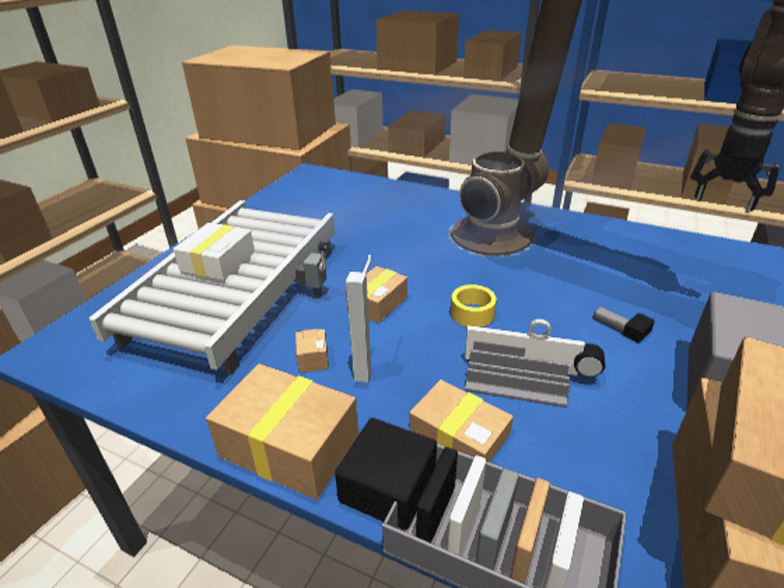

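View pics/t0.png

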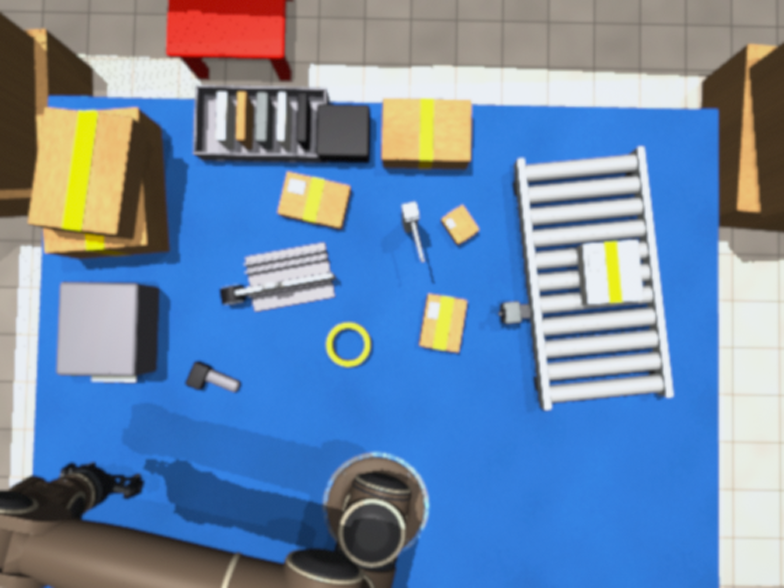

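The scene shows the lane (left/negative y) with the switch at about (315,265) in the 1.4x view, the post with hook at (360,270), and the board in its rack at (540,350). In the top view the hook prong runs from (412,215) towards (423,262). Next come closer crops for the yaws.

```bash
python3 - <<'E'
from h import *
a=optics.snapshot("scene");b=optics.snapshot("top")
def c(p,x,y,w,h):
    return cv2.resize(p["frame"][y:y+h,x:x+w,::-1],(400,300),interpolation=cv2.INTER_CUBIC)
m=np.vstack([np.hstack([c(a,320,215,120,90),c(b,150,165,100,75)]),np.hstack([c(a,230,175,60,45),c(b,275,135,60,45)])])
cv2.imwrite("pics/m1.png",m)
print(Ro.from_rotvec(r.sense()["orientation"]).as_matrix().round(3))
E
```

```text
[[-0.975  0.223  0.   ]
 [ 0.223  0.975  0.   ]
 [-0.     0.    -1.   ]]
```

View pics/m1.png

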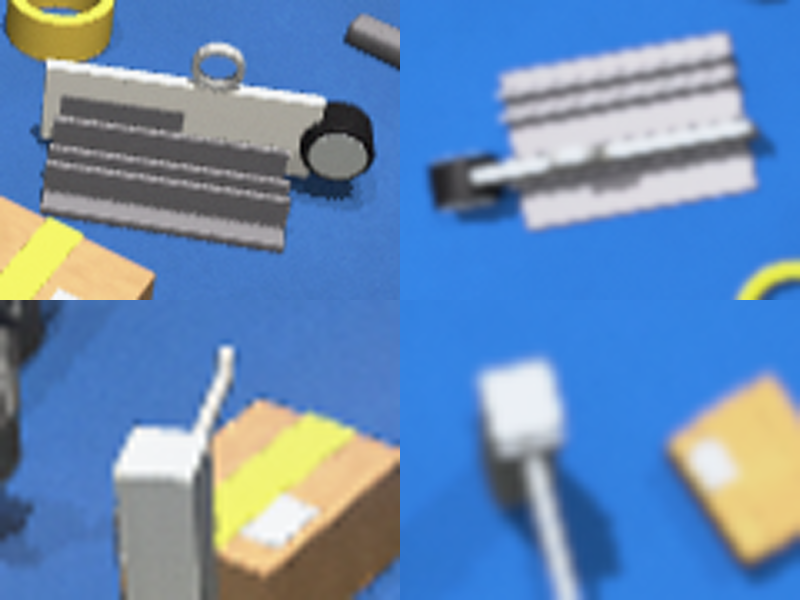

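The crops show the board's top edge and eye at scene px (385,235) (the network said 382.6, slightly off). The hook's prong runs in the top view from about (295,159) to (301,188), with its upturned tip at scene px (264,182). I'll fit poses to these.

```bash
cat >> h.py <<'E'
def rows(Rt,pt):
    s=r.sense();R0=Ro.from_rotvec(s["orientation"])
    return np.r_[(R0.inv()*Rt).as_rotvec().round(4),(R0.inv().apply(np.asarray(pt)-s["tcp_pos"])*100).round(2)]
def Rcols(y,z):
    y=np.asarray(y,float);z=np.asarray(z,float);z/=np.linalg.norm(z);y-=z*(y@z);y/=np.linalg.norm(y);return Ro.from_matrix(np.c_[np.cross(y,z),y,z])
E
python3 - <<'E'
from h import *
a=optics.snapshot("scene");b=optics.snapshot("top")
# board: x,y,yaw, z0
O=[(a,(333.8,233.9),(0,-.11,.08)),(a,(385.4,235.1),(0,.025,.098)),(b,(168,209),(0,.11,.08)),(b,(237.5,197),(0,-.11,.08)),(a,(417.5,244.1),(.005,.105,.08)),(a,(421,260),(.018,.125,.04))]
def fun(q):
    R=Ro.from_euler("z",q[2])
    return np.concatenate([proj(p,R.apply(X)+[q[0],q[1],.01])-uv for p,uv,X in O])
s=least_squares(fun,[.5,.23,.2],loss="soft_l1");print("board",s.x.round(4),fun(s.x).round(1))
# hook: x,y,z,yaw
O2=[(b,(295.3,159),(.05,0,.0035)),(b,(298,169.5),None),(b,(300.5,180),None),(a,(264,182.5),(-.039,0,.0105)),
 (b,(287,146),(.08,.015,.03)),(b,(297.5,144),(.08,-.015,.03)),(b,(299.3,156.5),(.05,-.015,.03)),(b,(288.5,159),(.05,.015,.03)),
 (a,(250,194),(.08,0.015,.03)) if 0 else (b,(302,188.5),(-.039,0,.0105))]
O2=[o for o in O2 if o[2]]
A=[(a,(230+190/6.667,175+138/6.667)), ]
def fun2(q):
    R=Ro.from_euler("z",q[3])
    return np.concatenate([proj(p,R.apply(X)+q[:3])-uv for p,uv,X in O2])
s=least_squares(fun2,[.59,-.077,.215,.2],loss="soft_l1");q=s.x;print("hook",q.round(4),fun2(q).round(1))
R=Ro.from_euler("z",q[3])
print("seat px",proj(a,q[:3]),proj(b,q[:3]),"posttop corners in scene",proj(a,R.apply([[.05,-.015,.03],[.05,.015,.03],[.08,-.015,.03],[.08,.015,.03]])+q[:3]).round(1))
# lane yaw: rail near line top view
p1=at_z(b,(545/1.4,405/1.4),.105);p2=at_z(b,(520/1.4,160/1.4),.105);d=p2-p1;print("lane",p1,p2,np.degrees(np.arctan2(d[1],d[0])))
E
```

```text
board [0.5044 0.2131 0.2109] [ 0.  -1.1 -0.  -0.9 -0.6  0.6 -0.7 -0.9 -1.8  0.6  0.1  0.5]
hook [ 0.5851 -0.0836  0.2032  0.2557] [-0.8 -0.5  0.1 -0.1  0.1  2.3 -0.2  1.9  0.4 -0.5  1.  -0.6 -0.2 -0.6]
seat px [261.06360477 193.46933314] [298.51590125 175.21412947] posttop corners in scene [[250.1 193.7]
 [261.8 194.8]
 [247.1 200.4]
 [259.1 201.5]]
lane [ 0.24860364 -0.37067765  0.105     ] [ 0.79029109 -0.31001502  0.105     ] 6.389831403641607
```

```bash
python3 - <<'E'
from h import *
d=np.array([.994,.111,0]);R=Rcols([-.111,.994,0],[0,0,-1]);ro=np.array([.4446,-.2737,.14])
p=ro-.055*d;p[2]=.25;print(rows(R,p))
E
```

```text
[ -0.      0.     -0.336 -44.25  -71.08   -1.87 ]
```

Emit:
play_rows --pt "0 0 -0.34 -44.2 -71.1 -1.9 1" --pt "0 0 -0.34 -44.2 -71.1 -1.9 1" --pt "0 0 -0.34 -44.2 -71.1 -1.9 1" --pt "0 0 -0.34 -44.2 -71.1 -1.9 1" --pt "0 0 -0.34 -44.2 -71.1 -1.9 1" --pt "0 0 -0.34 -44.2 -71.1 -1.9 1" --pt "0 0 -0.34 -44.2 -71.1 -1.9 1" --pt "0 0 -0.34 -44.2 -71.1 -1.9 1" --pt "0 0 -0.34 -44.2 -71.1 -1.9 1" --pt "0 0 -0.34 -44.2 -71.1 -1.9 1" --pt "0 0 -0.34 -44.2 -71.1 -1.9 1" --pt "0 0 -0.34 -44.2 -71.1 -1.9 1"

```text
time: 2.4
tcp_pos: [0.3103, -0.0508, 0.2453]
orientation: [-0.18, 3.134, -0.0]
ft_force: [0.8, 1.5, 0.0]
opening: 0.0
```

```bash
python3 - <<'E'
from h import *
d=np.array([.994,.111,0]);R=Rcols([-.111,.994,0],[0,0,-1]);ro=np.array([.4446,-.2737,.14])
p=ro-.055*d;p[2]=.25;print(r.sense()["tcp_pos"],rows(R,p))
E
```

```text
[ 0.31032991 -0.05078031  0.24527911] [-3.000e-04  2.000e-03  3.600e-03 -5.290e+00 -2.366e+01 -4.600e-01]
```

Emit:
play_rows --pt "0 0 0 -5.3 -23.7 0 1" --pt "0 0 0 -5.3 -23.7 0 1" --pt "0 0 0 -5.3 -23.7 0 1" --pt "0 0 0 -5.3 -23.7 0 1" --pt "0 0 0 -5.3 -23.7 0 1" --pt "0 0 0 -5.3 -23.7 0 1" --pt "0 0 0 -5.3 -23.7 4 1" --pt "0 0 0 -5.3 -23.7 8 1" --pt "0 0 0 -5.3 -23.7 12 1" --pt "0 0 0 -5.3 -23.7 12 1" --pt "0 0 0 -5.3 -23.7 12 1"

```text
time: 3.5
tcp_pos: [0.3899, -0.2775, 0.1254]
orientation: [0.181, -3.136, -0.001]
ft_force: [0.6, -0.0, 0.5]
opening: -0.003
```

```bash
python3 - <<'E'
from h import *
d=np.array([.994,.111,0]);R=Rcols([-.111,.994,0],[0,0,-1]);ro=np.array([.4446,-.2737,.14])
p=ro-.055*d;p[2]=.125;s=r.sense();print(s["tcp_pos"],rows(R,p),s["ft_force"])
a=optics.snapshot("scene");b=optics.snapshot("top")
m=np.hstack([cv2.resize(p["frame"][y:y+60,x:x+60,::-1],(400,400),interpolation=cv2.INTER_CUBIC) for p,x,y in((a,205,145),(b,330,195))])
cv2.imwrite("pics/m2.png",m)
E
```

```text
[ 0.38991324 -0.27748198  0.12544997] [ 0.0006 -0.0006  0.0043  0.03   -0.23    0.04  ] [ 0.63060777 -0.03388107  0.53205603]
```

View pics/m2.png

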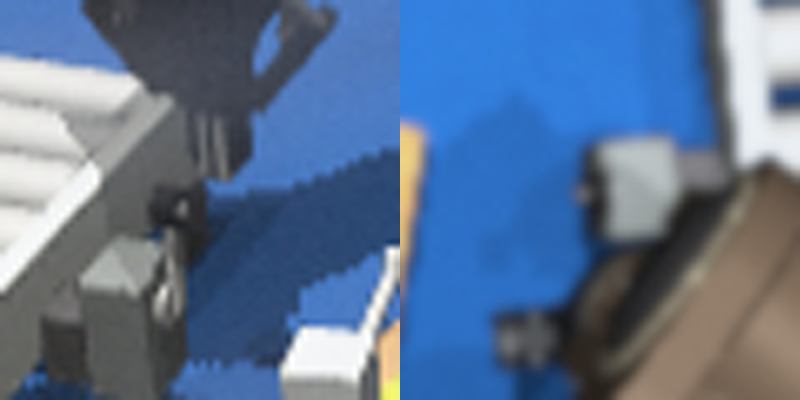

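The scene crop shows the roller at about px (231,176), with the shut fingers right behind it at (237,170). I'll push slowly.

Emit:
play_rows --pt "0 0 0 -1 -0.1 0 1" --pt "0 0 0 -2 -0.1 0 1" --pt "0 0 0 -2.8 -0.1 0 1" --pt "0 0 0 -3.4 -0.1 0 1" --pt "0 0 0 -4.0 -0.1 0 1" --pt "0 0 0 -4.6 -0.1 0 1" --pt "0 0 0 -5.0 -0.1 0 1" --pt "0 0 0 -5.0 -0.1 0 1"

```text
time: 4.4
tcp_pos: [0.4402, -0.2731, 0.1246]
orientation: [0.181, -3.136, -0.0]
ft_force: [-2.0, -0.5, 1.7]
opening: 0.0
```

```bash
python3 - <<'E'
from h import *
s=r.sense();print(s["tcp_pos"],s["ft_force"])
a=optics.snapshot("scene");b=optics.snapshot("top")
print(tip_of(a,"limit_roller")[:1],tip_of(b,"limit_roller")[:1],proj(a,s["tcp_pos"]))
print(tri([(a,(230.8,176.2)),(b,(358.8,223.5))]))
m=np.hstack([cv2.resize(p["frame"][y:y+60,x:x+60,::-1],(400,400),interpolation=cv2.INTER_CUBIC) for p,x,y in((a,205,145),(b,330,195))])
cv2.imwrite("pics/m3.png",m)
E
```

```text
[ 0.4401526  -0.27310441  0.1246235 ] [-1.98850071 -0.536524    1.74664231]
[{'point': [421.5, 257.0], 'score': 0.67}] [{'point': [326.0, 162.2], 'score': 0.75}] [230.94827106 178.34675086]
(array([ 0.44785086, -0.26898791,  0.13783079]), [array([-0.4, -0. ]), array([-0.4,  0.2])])
```

View pics/m3.png

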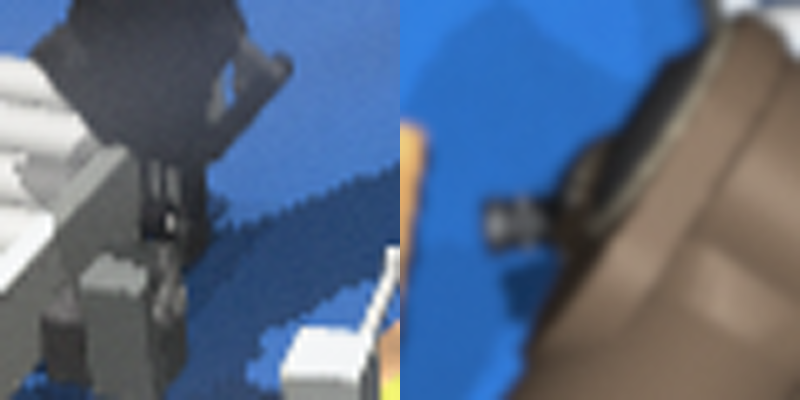

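The fingers are on the roller (scene px 229,178) and it has begun to move, at about 2 N. I'll push further.

Emit:
play_rows --pt "0 0 0 -0.4 0 0 1" --pt "0 0 0 -0.8 0 0 1" --pt "0 0 0 -1.1 0 0 1" --pt "0 0 0 -1.1 0 0 1"

```text
time: 5.0
tcp_pos: [0.4508, -0.2718, 0.1242]
orientation: [0.181, -3.135, -0.001]
ft_force: [-4.3, -1.1, -2.5]
opening: -0.004
```

```bash
python3 - <<'E'
from h import *
for i in range(3):
    s=r.sense();print(s["tcp_pos"],s["ft_force"]);optics.snapshot("top")
E
```

```text
[ 0.45079897 -0.27180977  0.12422968] [-4.33585619 -1.07767297 -2.54662567]
[ 0.45068188 -0.27184545  0.12431019] [-4.01511939 -0.54183714 -1.74810025]
[ 0.4506358  -0.27183663  0.1243902 ] [-3.94807154 -0.8385712  -2.35642099]
```

Emit:
play_rows --pt "0 0 0 -0.2 0 0 1" --pt "0 0 0 -0.4 0 0 1" --pt "0 0 0 -0.4 0 0 1"

```text
time: 5.45
tcp_pos: [0.4548, -0.2714, 0.1246]
orientation: [0.181, -3.136, -0.0]
ft_force: [-4.2, -0.7, -2.7]
opening: -0.003
```

```bash
python3 - <<'E'
from h import *
for i in range(3):
    s=r.sense();print(s["tcp_pos"],s["ft_force"]);a=optics.snapshot("scene")
save(a,"c4",(205,145,265,205),8)
E
```

```text
[ 0.4547834  -0.27143451  0.12456572] [-4.22612753 -0.70099156 -2.7317403 ]
[ 0.45476055 -0.27143592  0.12459917] [-4.61823985 -0.90397845 -3.73429389]
[ 0.45469432 -0.27146594  0.12462028] [-4.89150561 -1.01120729 -3.2473006 ]
```

View pics/c4.png

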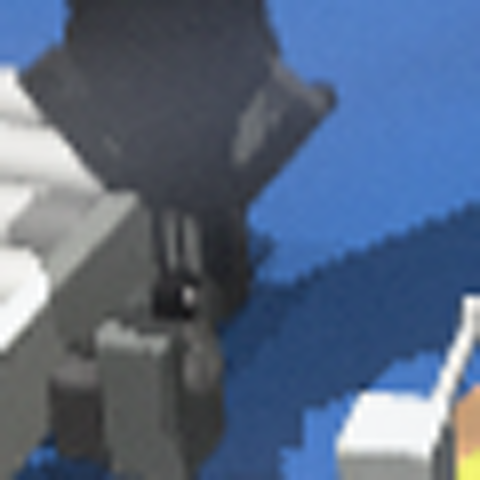

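```bash
python3 - <<'E'
from h import *
a=optics.snapshot("scene");d=np.array([.994,.111,0])
for piv in ([.4479,-.269,.085],[.4446,-.2737,.085]):
  for t in (0,.45,.55,.6,.7): print(t,proj(a,np.array(piv)+.055*(np.sin(t)*d+[0,0,np.cos(t)])).round(1))
E
```

```text
0 [230.3 175.6]
0.45 [227.2 180.8]
0.55 [226.7 182.3]
0.6 [226.4 183.1]
0.7 [225.9 184.7]
0 [229.6 174.8]
0.45 [226.5 180. ]
0.55 [225.9 181.5]
0.6 [225.7 182.3]
0.7 [225.2 183.9]
```

The roller stands at px (228.4,181.9), which is about 0.48 rad and marginal. I'll push 5 mm further, then retreat.

Emit:
play_rows --pt "0 0 0 -0.25 0 0 1" --pt "0 0 0 -0.5 0 0 1" --pt "0 0 0 -0.5 0 0 1"

```text
time: 5.95
tcp_pos: [0.4594, -0.2709, 0.1244]
orientation: [0.181, -3.135, -0.0]
ft_force: [-5.7, -0.3, -3.4]
opening: -0.002
```

```bash
python3 - <<'E'
from h import *
for i in range(3):
    s=r.sense();print(s["tcp_pos"],s["ft_force"]);a=optics.snapshot("scene")
E
```

```text
[ 0.45941818 -0.27086607  0.124424  ] [-5.651656   -0.25327666 -3.38708943]
[ 0.4593396  -0.27090102  0.12446922] [-5.62904401  0.25927801 -3.86791852]
[ 0.45933541 -0.2709103   0.12449368] [-5.5554641  -1.42433881 -3.14150181]
```

Emit:
play_rows --pt "0 0 0 -0.2 0 0 1" --pt "0 0 0 -0.2 0 0 1" --pt "0 0 0 1 0 0 1" --pt "0 0 0 2.5 0 0 1" --pt "0 0 0 5 0 0 1" --pt "0 0 0 8 0 0 1" --pt "0 0 0 8 0 -5 1" --pt "0 0 0 8 0 -10 0.3" --pt "0 0 0 8 0 -12 0.3" --pt "0 0 0 8 0 -12 0.3"

```text
time: 7.1
tcp_pos: [0.3815, -0.2813, 0.2493]
orientation: [-0.18, 3.129, -0.008]
ft_force: [1.1, -0.4, -0.5]
opening: 0.506
```

```bash
python3 - <<'E'
from h import *
a=optics.snapshot("scene")
s=r.sense();print(s["tcp_pos"],s["ft_force"],s["q"])
g=cv2.cvtColor(a["frame"],cv2.COLOR_RGB2GRAY);print(tip_of(a,"limit_roller")[:2]); print(g[168:188,222:238])
bx=np.array([.5044,.2131,.01]);yaw=.2109
R=Ro.from_euler("z",yaw)
G=R.apply([0,.07,.08])+bx; print("grip",G)
for sg in(1,-1):
    Rt=Rcols(sg*R.apply([1,0,0]),[0,0,-1]); p=G.copy();p[2]=.2; print(rows(Rt,p), "q1",np.arctan2(G[1],G[0]),"yyaw",yaw)
E
```

```text
[ 0.38095049 -0.28084513  0.24702245] [-0.14499575 -0.34428269 -0.49173696] [-6.35758440e-01  2.36418704e-02 -1.16287143e-01  1.42494167e+00
  7.77513542e-04 -7.50583347e-01]
[{'point': [228.9, 177.6], 'score': 0.62}]
[[169 143 105 102 101 100 102  98  99  97  99  98  97  94  93  98]
 [179 108 100  99 100 100 100  95  95  95  96  96  93  94 101 111]
 [142 108 103 100  99  98  99  96  93  95  94  90  92  98 114  92]
 [103 113  99  98  98  98  95  93  94  94  95  91  86  80  92  77]
 [108 112  99  98  96  96  83  81  83  85  91  84  65  61  78  77]
 [111 109 106  95  94  87  67  65  67  62  63  62  51  59  74  74]
 [106 108 106  92  93  85  59  61  61  48  44  46  49  55  73  73]
 [109 108 104  92  91  70  54  55  54  52 103  51  49  48  68  70]
 [107 107 103  94  89  56  46  49  47  75 113  57  46  47  66  66]
 [105 107 104  91  88  57  39  43  40  59  78  51  45  47  53  54]
 [104 103 102  97  88  70  46  39  33  34  41  44  44  43  49  47]
 [102 103 102 104  85  77  49  67  95  54  43  41  43  41  43  46]
 [117 124 111 106  82  63  55  76 119  77  54  40  38  42  45  43]
 [140 145 137 135 128 143 107 100 113  81  56  37  40  40  43  54]
 [148 149 147 146 150 156 142 120 110  74  59  39  41  45  52  60]
 [165 148 150 150 151 152 150  96 121  69  62  36  39  40  58  61]
 [174 166 150 150 152 151 111  75 144  82  61  40  43  54  60  58]
 [176 175 169 151 153 147  73  64 145 105  71  42  56  59  60  58]
 [177 177 177 168 153 141  72  63 128 110  80  52  61  58  58  58]
 [174 166 179 179 157 105  69 108 143 119  87  58  59  60  59  61]]
grip [0.4897462 0.281549  0.09     ]
[ 7.0000e-04  3.2000e-03  1.4747e+00 -1.7290e+01  5.4580e+01  4.5000e+00] q1 0.5217497850064517 yyaw 0.2109
[-3.3000e-03  7.0000e-04 -1.6668e+00 -1.7290e+01  5.4580e+01  4.5000e+00] q1 0.5217497850064517 yyaw 0.2109
```

The lever has sprung back (the roller hub is again at scene px (232,176)). Next I go to the board.

Emit:
play_rows --pt "0 0 -0.15 -17.3 54.6 0 0.3" --pt "0 0 -0.3 -17.3 54.6 0 0.3" --pt "0 0 -0.45 -17.3 54.6 0 0.3" --pt "0 0 -0.6 -17.3 54.6 0 0.3" --pt "0 0 -0.75 -17.3 54.6 0 0.3" --pt "0 0 -0.9 -17.3 54.6 0 0.3" --pt "0 0 -1.05 -17.3 54.6 0 0.3" --pt "0 0 -1.2 -17.3 54.6 0 0.3" --pt "0 0 -1.35 -17.3 54.6 0 0.3" --pt "0 0 -1.5 -17.3 54.6 0 0.3" --pt "0 0 -1.667 -17.3 54.6 0 0.3" --pt "0 0 -1.667 -17.3 54.6 0 0.3"

```text
time: 8.4
tcp_pos: [0.489, 0.2856, 0.2422]
orientation: [2.449, -1.965, -0.003]
ft_force: [0.2, -1.0, 0.6]
opening: 0.706
```

```bash
python3 - <<'E'
from h import *
s=r.sense();print(s["tcp_pos"],s["q"].round(2))
a=optics.snapshot("scene");b=optics.snapshot("top")
for n in ["board_eye","board_grip","lamp","rack","board"]:
    o=[(p,np.array(t[0]["point"])) for p in(a,b) if (t:=tip_of(p,n))]
    print(n,[q[1].round(1) for q in o], tri(o) if len(o)==2 else "")
R=Ro.from_euler("z",.2109)
G=R.apply([0,.07,.08])+[.5044,.2131,.01]
Rt=Rcols(-R.apply([1,0,0]),[0,0,-1]); G[2]=.16; print(rows(Rt,G))
E
```

```text
[0.48899815 0.28563508 0.24224776] [ 0.53  0.21  0.08  1.45  0.   -1.26]
board_eye [array([385.1, 237.3]), array([193.9, 199.7])] (array([0.51251651, 0.23785419, 0.10754744]), [array([-0.8,  0. ]), array([-0.6,  0.1])])
board_grip [array([403.1, 244.4]), array([178.5, 206.9])] (array([0.4909301 , 0.286874  , 0.08347282]), [array([ 0.3, -0. ]), array([ 0.3, -0. ])])
lamp [array([418.8, 257.2]), array([166. , 209.6])] (array([0.48298079, 0.33302287, 0.04852819]), [array([ 0.6, -0. ]), array([ 0.5, -0.1])])
rack [array([374.1, 260.1]), array([207.3, 206.6])] (array([0.49532876, 0.21458135, 0.00306902]), [array([-1.8, -0. ]), array([-1.4,  0.3])])
board [array([369.8, 262.3]), array([208.4, 202.8])] (array([0.50852921, 0.20849992, 0.00355754]), [array([-0.7, -0. ]), array([-0.6,  0.1])])
[-6.00e-04  2.00e-04 -6.00e-04 -0.00e+00 -2.00e-02  8.51e+00]
```

```bash
python3 - <<'E'
from h import *
b=optics.snapshot("top")
P=lambda x,y,z: at_z(b,(150+(x-400)/4,165+y/4),z)
for (u,v,z) in (((472,176),(750,128),.09),((500,75),(730,35),.04),((525,228),(757,185),.04)):
    A,B=P(*u,z),P(*v,z);d=A-B;print(A.round(4),B.round(4),np.degrees(np.arctan2(-d[0],d[1])).round(2),np.linalg.norm(d))
A,B=P(525,228,.04),P(500,75,.04);d=B-A;print(np.degrees(np.arctan2(d[1],d[0])),np.linalg.norm(d))
print(np.asarray(b["R"]).round(3))
save(b,"t5",(140,160,270,240),6)
E
```

```text
[0.4834 0.3189 0.09  ] [0.5248 0.1033 0.09  ] 10.89 0.21952616345629003
[0.5668 0.31   0.04  ] [0.6025 0.1258 0.04  ] 10.99 0.1876525796910678
[0.4441 0.2865 0.04  ] [0.482  0.1013 0.04  ] 11.57 0.18900130955203107
10.869289663141384 0.12490146300211262
[[ 0.018 -1.     0.006]
 [-0.999 -0.018 -0.048]
 [ 0.048 -0.005 -0.999]]
```

View pics/t5.png

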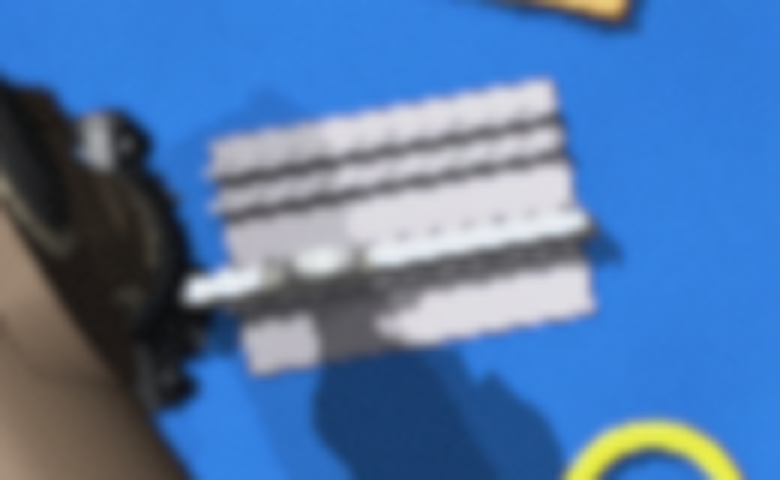

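Plate in the top crop runs from (185,292) to (590,220), giving a yaw of about 11.1°, with the grip point near (0.4905,0.281). I'll descend.

Emit:
play_rows --pt "0 0 0.017 0.05 -0.07 5 0.4" --pt "0 0 0.017 0.05 -0.07 9 0.4" --pt "0 0 0.017 0.05 -0.07 12 0.4" --pt "0 0 0.017 0.05 -0.07 14 0.4" --pt "0 0 0.017 0.05 -0.07 16 0.4" --pt "0 0 0.017 0.05 -0.07 17.2 0.4" --pt "0 0 0.017 0.05 -0.07 18 0.4" --pt "0 0 0.017 0.05 -0.07 18 0.4"

```text
time: 9.85
tcp_pos: [0.4899, 0.2815, 0.0641]
orientation: [2.426, -1.995, -0.001]
ft_force: [-0.4, 0.2, -0.2]
opening: 0.597
```

```bash
python3 - <<'E'
from h import *
F=[];T=[]
for i in range(12):
    a=optics.snapshot("scene");s=r.sense();F.append(s["ft_force"]);T.append(s["wrist_torque"])
F=np.array(F)[2:];T=np.array(T)[2:]
print(s["tcp_pos"],s["orientation"],F.mean(0),F.std(0),T.mean(0),T.std(0))
np.savez("bias.npz",F=F.mean(0),T=T.mean(0))
save(a,"s6",(340,195,460,285),6)
E
```

```text
[0.49028669 0.281832   0.06489379] [-2.42638044e+00  1.99525111e+00 -1.36342110e-04] [-0.05567948  0.12168246 -0.06479063] [0.58083245 0.44025271 0.67726717] [0.00364554 0.01171744 0.00859566] [0.03152453 0.02938759 0.03961451]
```

View pics/s6.png

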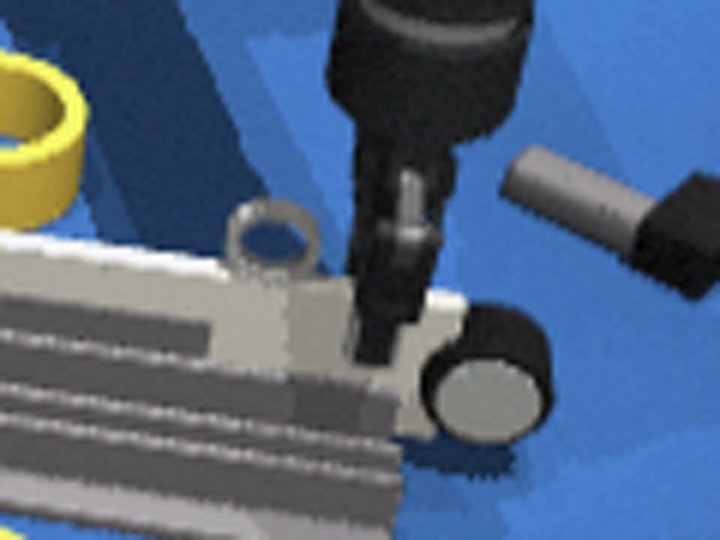

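The fingers straddle the plate between the eye (px ~385,235) and the lamp, so I'll close.

Emit:
play_rows --pt "0 0 0 0 0 0 0.7" --pt "0 0 0 0 0 0 0.8" --pt "0 0 0 0 0 0 0.9" --pt "0 0 0 0 0 0 1" --pt "0 0 0 0 0 0 1" --pt "0 0 0 0 0 0 1" --pt "0 0 0 0 0 0 1"

```text
time: 11.15
tcp_pos: [0.4906, 0.2819, 0.0649]
orientation: [-2.426, 1.995, -0.001]
ft_force: [2.1, 0.0, 0.4]
opening: 0.103
```

Emit:
play_rows --pt "0 0 0 0 0 -0.5 1" --pt "0 0 0 0 0 -1.5 1" --pt "0 0 0 0 0 -3 1" --pt "0 0 0 0 0 -5 1" --pt "0 0 0 0 0 -8 1" --pt "0 0 0 0 0 -11 1" --pt "0 0 0 0 0 -14 1" --pt "0 0 0 0 0 -17 1" --pt "0 0 0 0 0 -18 1" --pt "0 0 0 0 0 -18 1" --pt "0 0 0 0 0 -18 1"

```text
time: 12.25
tcp_pos: [0.4896, 0.2815, 0.2429]
orientation: [2.425, -1.994, -0.002]
ft_force: [-0.8, 0.2, -3.7]
opening: 0.106
```

```bash
python3 - <<'E'
from h import *
F=[];T=[]
for i in range(26):
    a=optics.snapshot("scene");s=r.sense();F.append(s["ft_force"]);T.append(s["wrist_torque"])
z=np.load("bias.npz");n=23**.5
F=np.array(F)[3:];T=np.array(T)[3:]
f_,t_=F.mean(0)-z["F"],T.mean(0)-z["T"]
print(s["tcp_pos"],s["orientation"],s["opening"],f_,F.std(0)/n,t_,T.std(0)/n)
M=-f_[2]/9.81;print("mass",M)
by=np.array([-np.sin(.194),np.cos(.194),0]);bx=np.array([np.cos(.194),np.sin(.194),0])
tx=t_@bx;print("torque bx,by",tx,t_@by)  # r x F : y*Fz
for m in (.06,.1,.15,.2,.25,.3,.34): 
    c=(.2*.001+m*.125)/(.2+m); print(m,"F",round((.2+m)*9.81,2),"tx",round(-(c-.07)*(.2+m)*9.81,3),"tilt",np.degrees(np.arctan2(-.0048+.1*m,.0112+.058*m)).round(1))
b=optics.snapshot("top")
for n in ["board_eye","lamp"]:
    o=[(p,np.array(t[0]["point"])) for p in(a,b) if (t:=tip_of(p,n))]
    print(n, tri(o) if len(o)==2 else o)
save(a,"s7",(300,100,480,235),4)
E
```

```text
[0.49022542 0.28181356 0.2447423 ] [ 2.42653300e+00 -1.99528461e+00  3.77641285e-05] 0.10598902021127145 [ 0.04786333 -0.07633679 -4.17363511] [0.09219008 0.09039433 0.1247936 ] [ 0.00975789  0.00387352 -0.00447482] [0.00563395 0.00386381 0.00687982]
mass 0.42544700357403487
torque bx,by 0.010321602947480047 0.001919680027649857
0.06 F 2.55 tx 0.103 tilt 4.7
0.1 F 2.94 tx 0.081 tilt 17.0
0.15 F 3.43 tx 0.054 tilt 27.1
0.2 F 3.92 tx 0.027 tilt 33.7
0.25 F 4.41 tx 0.0 tilt 38.2
0.3 F 4.91 tx -0.026 tilt 41.4
0.34 F 5.3 tx -0.048 tilt 43.4
board_eye (array([0.50923958, 0.23469427, 0.28857038]), [array([-1.5,  0.1]), array([-1.2,  0.2])])
lamp [({'frame': array([[[184, 152, 115],
        [181, 147, 113],
        [200, 166, 126],
        ...,
        [ 32,  63, 105],
        [ 37,  64, 107],
        [ 38,  66, 107]],

       [[159, 132,  98],
        [144, 118,  87],
        [146, 120,  88],
        ...,
        [ 38,  65, 106],
        [ 37,  63, 106],
        [ 37,  64, 107]],

       [[ 93,  77,  56],
        [ 78,  63,  46],
        [ 82,  68,  50],
        ...,
        [ 34,  63, 105
[... 217 characters left out ...]
3,  87,  61]],

       [[226, 221, 204],
        [227, 222, 208],
        [228, 226, 211],
        ...,
        [115,  89,  64],
        [112,  86,  59],
        [109,  85,  58]],

       [[227, 225, 210],
        [227, 225, 211],
        [225, 218, 202],
        ...,
        [114,  88,  61],
        [113,  87,  61],
        [111,  86,  61]]], shape=(420, 560, 3), dtype=uint8), 'vfov': 57.66280956711168, 'cx': 280.48694778715014, 'cy': 204.85209853537597, 'R': array([[-0.42733454,  0.90393364, -0.01700487],
       [ 0.52274678,  0.23169509, -0.82039819],
       [-0.73764558, -0.35947373, -0.57153971]]), 't': array([ 0.2778074 , -0.14978822,  1.5242738 ]), 'shot': 62}, array([436.6, 200. ]))]
```

View pics/s7.png

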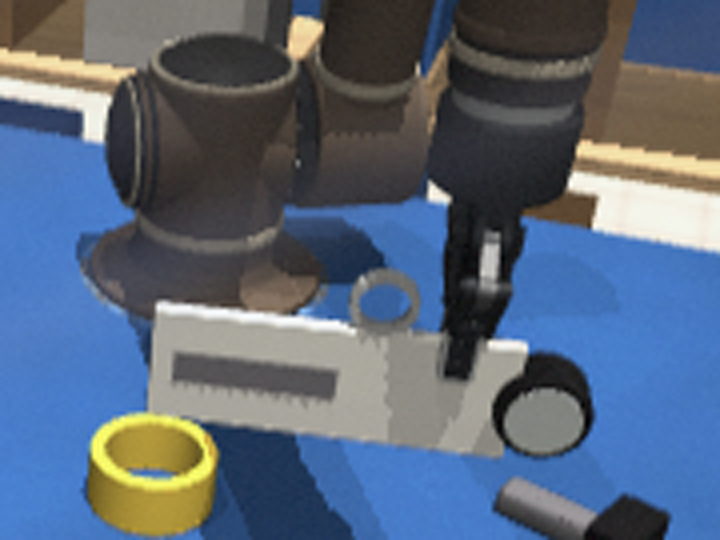

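Mass ≈ 0.425 kg and torque both give a lamp of about 0.225 kg, so a tilt of about 36.5°. The picture shows the board held level (plate top from px (339,176) to (431,186), eye (396,175.5)). Next I fit the in-hand pose and plan.

```bash
cat > plan.py <<'E'
from h import *
OY,OZ,RL=None,None,None
def hand(q,tcp): # board pose (R,origin) from dy,dz,roll at tool pos
    Rb=Ro.from_euler("z",.194)*Ro.from_euler("x",q[2]); G=np.array([0,.07+q[0],.0])
    return Rb
E
python3 - <<'E'
from h import *
a=optics.snapshot("scene");s=r.sense();tcp=s["tcp_pos"];Rt=Ro.from_rotvec(s["orientation"])
c=lambda x,y:(300+x/4,100+y/4)
O=[(c(155,303),(0,-.11,.08)),(c(526,344),(0.005,.105,.08)),(c(384,302),(0,.025,.098)),(c(541,409),(.018,.125,.04)),(c(148,412),(.005,-.11,0)),(c(502,457),(.005,.11-.005,0))]
def pose(q):
    R=Ro.from_euler("zx",[.194,q[2]]); g=R.apply([0,.07+q[0],.063+q[1]-.01]); return R,tcp-g
def fun(q):
    R,o=pose(q);return np.concatenate([proj(a,R.apply(X)+o)-uv for uv,X in O])
sol=least_squares(fun,[0,0,0],loss="soft_l1");q=sol.x;print(q,fun(q).round(1))
R,o=pose(q);print("eye",R.apply([0,.025,.098])+o)
np.savez("hand.npz",Rbt=(R.inv()*Rt).as_matrix(),pbt=R.inv().apply(tcp-o))
E
cat > plan.py <<'E'
from h import *
H=np.load("hand.npz");Rbt=Ro.from_matrix(H["Rbt"]);pbt=H["pbt"]
E=np.array([0,.025,.098]);seat=np.array([.5851,-.0836,.2045]);hy=np.radians(13.9);RH=Ro.from_euler("z",hy)
def target(off,tilt=36.5): # eye centre at off in hook frame
    Rb=RH*Ro.from_euler("x",-np.radians(tilt)); o=seat+RH.apply(off)-Rb.apply(E)
    return Rb*Rbt, o+Rb.apply(pbt)
def eye_now():
    s=r.sense();Rb=Ro.from_rotvec(s["orientation"])*Rbt.inv();o=s["tcp_pos"]-Rb.apply(pbt);return Rb,Rb.apply(E)+o,o
E
python3 -c "
from plan import *
R,p=target([-.1,0,.06]);print(p,R.as_matrix().round(2),rows(R,p))
print(eye_now()[1],pbt)"
```

```text
[-0.00123945 -0.00034685  0.01501418] [ 0.2  0.  -0.8 -0.2  0.4 -0.7  1.5  1.7 -0.   0.6 -1.1 -0.8]
eye [0.49865824 0.23819572 0.28944187]
[ 0.48605755 -0.09965916  0.20201786] [[ 0.19 -0.97  0.14]
 [-0.77 -0.24 -0.59]
 [ 0.61  0.   -0.8 ]] [ 1.280e-02  6.517e-01 -4.590e-02  3.735e+01  7.780e+00  4.270e+00]
[0.49865824 0.23819572 0.28944187] [-4.20658529e-17  6.87605480e-02  5.26531537e-02]
```

Emit:
play_rows --pt "0 0.06 0 3 0.6 0.3 1" --pt "0 0.13 0 7 1.4 0.8 1" --pt "0 0.2 -0.01 11 2.3 1.2 1" --pt "0 0.27 -0.02 15 3.1 1.7 1" --pt "0 0.34 -0.02 19 4 2.2 1" --pt "0 0.41 -0.03 23 4.8 2.6 1" --pt "0.01 0.48 -0.03 27 5.6 3.1 1" --pt "0.01 0.55 -0.04 31 6.4 3.5 1" --pt "0.013 0.61 -0.045 35 7.3 4 1" --pt "0.013 0.652 -0.046 37.3 7.8 4.3 1" --pt "0.013 0.652 -0.046 37.3 7.8 4.3 1" --pt "0.013 0.652 -0.046 37.3 7.8 4.3 1"

```text
time: 15.05
tcp_pos: [0.4854, -0.0991, 0.2016]
orientation: [2.087, -1.636, 0.702]
ft_force: [0.6, -0.3, -3.9]
opening: 0.103
```

```bash
python3 - <<'E'
from plan import *
optics.snapshot("scene");a=optics.snapshot("scene");b=optics.snapshot("top")
Rb,e,o=eye_now();print("eye",e,"hook frame",RH.inv().apply(e-seat),"tilt",Rb.as_euler("zyx",degrees=True),r.sense()["ft_force"])
print("pred eye px",proj(a,e),proj(b,e))
tip=seat+RH.apply([-.039,0,.0105]);print("pred tip px",proj(a,tip),proj(b,tip),"seat",proj(a,seat),proj(b,seat))
for n in ["board_eye","lamp","hook_seat"]:
    for p in(a,b): 
        t=tip_of(p,n); print(n,[(np.round(k["point"],1),round(k["score"],2)) for k in t[:1]])
m=np.hstack([cv2.resize(p["frame"][y:y+h,x:x+w,::-1],(400,400),interpolation=cv2.INTER_CUBIC) for p,x,y,w,h in((a,235,145,80,80),(b,265,135,80,80))])
cv2.imwrite("pics/m8.png",m)
E
```

```text
eye [ 0.48820694 -0.10650509  0.26463783] hook frame [-0.09955814  0.00104208  0.06013783] tilt [ 11.25919696  -8.29150295 -35.64113508] [ 0.52412503  0.14525299 -3.61859116]
pred eye px [269.0209572  155.36299116] [306.62598896 207.72072877]
pred tip px [264.3037339  182.04511598] [301.61833527 187.89957652] seat [261.04063723 193.06795519] [298.51858196 175.15318967]
board_eye [(array([269. , 154.2]), 0.6)]
board_eye [(array([306.5, 203.3]), 0.53)]
lamp [(array([284.6, 190.7]), 0.61)]
lamp []
hook_seat [(array([270. , 221.8]), 0.72)]
hook_seat [(array([294.5, 172.4]), 0.74)]
```

View pics/m8.png

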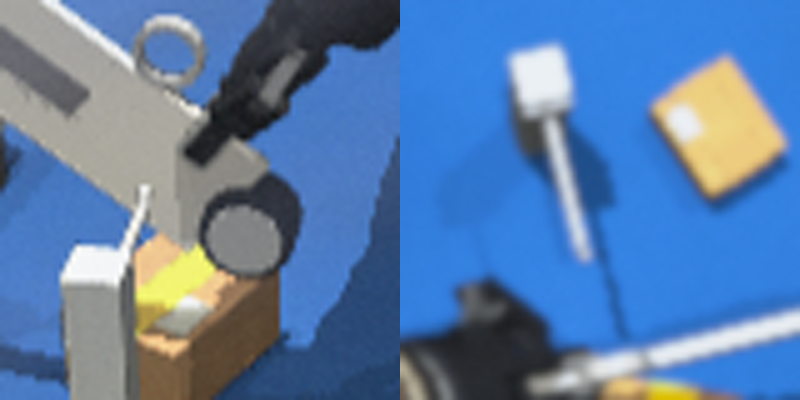

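The eye (scene px 269,155) and the prong tip (264,183; top 302,187) match the predictions to about 1 px. I'll refine the hook yaw slightly and go in front of the tip.

```bash
sed -i 's/seat=np.array(\[.5851,-.0836,.2045\]);hy=np.radians(13.9)/seat=np.array([.5875,-.0833,.2043]);hy=np.radians(14.8)/' plan.py; python3 - <<'E'
from plan import *
Rb,e,o=eye_now();print((RH.inv()*Rb).as_euler("ZYX",degrees=True))
for off in ([-.1,0,.0035],[-.06,0,.0035]): 
    R,p=target(off);print(p,rows(R,p))
E
```

```text
[-8.55924599e-01 -1.32041522e-02 -3.65064155e+01]
[ 0.48872201 -0.10091287  0.14531786] [ 8.90e-03 -1.00e-04 -1.20e-02 -3.21e+00 -2.30e-01  4.65e+00]
[ 0.52739495 -0.09069504  0.14531786] [ 8.90e-03 -1.00e-04 -1.20e-02 -3.26e+00 -4.23e+00  4.60e+00]
```

Emit:
play_rows --pt "0.009 0 -0.012 -1.1 -0.1 1.6 1" --pt "0.009 0 -0.012 -2.2 -0.2 3.2 1" --pt "0.009 0 -0.012 -3.2 -0.23 4.65 1" --pt "0.009 0 -0.012 -3.2 -0.23 4.65 1" --pt "0.009 0 -0.012 -3.22 -1.5 4.63 1" --pt "0.009 0 -0.012 -3.25 -3 4.6 1" --pt "0.009 0 -0.012 -3.26 -4.2 4.6 1" --pt "0.009 0 -0.012 -3.26 -4.2 4.6 1" --pt "0.009 0 -0.012 -3.26 -4.2 4.6 1"

```text
time: 16.4
tcp_pos: [0.5273, -0.091, 0.1455]
orientation: [2.101, -1.62, 0.708]
ft_force: [-0.1, 0.0, -4.1]
opening: 0.101
```

```bash
python3 - <<'E'
from plan import *
optics.snapshot("scene");optics.snapshot("scene");a=optics.snapshot("scene");b=optics.snapshot("top")
Rb,e,o=eye_now();print("eye",e,"hook frame",RH.inv().apply(e-seat),(RH.inv()*Rb).as_euler("ZYX",degrees=True),r.sense()["ft_force"])
tip=seat+RH.apply([-.039,0,.0105])
print("pred eye",proj(a,e),proj(b,e),"tip",proj(a,tip),proj(b,tip))
m=np.hstack([cv2.resize(p["frame"][y:y+h,x:x+w,::-1],(400,400),interpolation=cv2.INTER_CUBIC) for p,x,y,w,h in((a,245,165,40,40),(b,282,150,50,50))])
cv2.imwrite("pics/m9.png",m)
E
```

```text
eye [ 0.52854442 -0.09922008  0.20786728] hook frame [-0.06106635 -0.00033195  0.00356728] [-3.93123727e-02  6.67836762e-03 -3.65164170e+01] [ 0.9901613  -0.26859856 -3.05824372]
pred eye [265.50640091 180.53249927] [303.59216728 194.55989681] tip [263.77644884 182.53821293] [301.73294378 187.0259294 ]
```

View pics/m9.png

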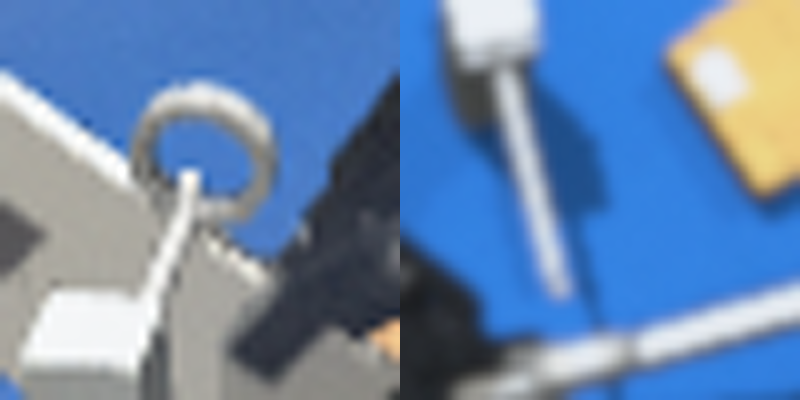

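The tip (scene px 263.8,182.2) and ring centre (265.5,180.2) match predictions, and the prong is lined up with the eye. I'll thread it slowly.

Emit:
play_rows --pt "0 0 0 0 -0.7 0 1" --pt "0 0 0 0 -1.4 0 1" --pt "0 0 0 0 -2 0 1" --pt "0 0 0 0 -2.6 0 1" --pt "0 0 0 0 -3.2 0 1" --pt "0 0 0 0 -3.2 0 1"

```text
time: 17.2
tcp_pos: [0.5587, -0.0828, 0.1451]
orientation: [2.101, -1.62, 0.708]
ft_force: [-0.4, 0.6, -3.8]
opening: 0.102
```

Emit:
play_rows --pt "0 0 0 0 -0.7 0 1" --pt "0 0 0 0 -1.4 0 1" --pt "0 0 0 0 -2 0 1" --pt "0 0 0 0 -2 0 1" --pt "0 0 0 0 -2 0 1"

```text
time: 17.7
tcp_pos: [0.5772, -0.078, 0.1451]
orientation: [2.101, -1.62, 0.708]
ft_force: [0.2, -0.2, -4.7]
opening: 0.106
```

```bash
python3 - <<'E'
from plan import *
F=[]
for i in range(8): a=optics.snapshot("scene");F.append(r.sense()["ft_force"])
Rb,e,o=eye_now();print("hook frame",RH.inv().apply(e-seat),(RH.inv()*Rb).as_euler("ZYX",degrees=True),np.mean(F,0))
for dz in(-.006,-.0085,-.0115): R,p=target([-.009,0,dz]);print(dz,rows(R,p))
E
```

```text
hook frame [-0.00875263 -0.00042334  0.00344586] [-3.43579338e-02 -1.04876773e-02 -3.65144152e+01] [-0.01402723  0.11590303 -3.9476431 ]
-0.006 [ 2.0e-04 -2.0e-04 -6.0e-04 -6.1e-01  2.0e-02  7.2e-01]
-0.0085 [ 2.0e-04 -2.0e-04 -6.0e-04 -7.6e-01  2.0e-02  9.2e-01]
-0.0115 [ 2.00e-04 -2.00e-04 -6.00e-04 -9.40e-01  2.00e-02  1.16e+00]
```

Emit:
play_rows --pt "0 0 0 -0.3 0 0.4 1" --pt "0 0 0 -0.6 0 0.75 1" --pt "0 0 0 -0.76 0 0.92 1" --pt "0 0 0 -0.76 0 0.92 1"

```text
time: 18.5
tcp_pos: [0.5775, -0.078, 0.1345]
orientation: [2.099, -1.62, 0.712]
ft_force: [-2.3, -0.2, 4.5]
opening: 0.105
```

```bash
python3 - <<'E'
from plan import *
F=[]
for i in range(8): a=optics.snapshot("scene");F.append(r.sense()["ft_force"])
Rb,e,o=eye_now();print("hook frame",RH.inv().apply(e-seat),np.mean(F,0))
E
```

```text
hook frame [-0.00841406 -0.00035262 -0.00734489] [-2.58152744 -0.27575252  5.18472975]
```

Emit:
play_rows --pt "0 0 0 -0.09 0 0.12 1" --pt "0 0 0 -0.09 0 0.12 1" --pt "0 0 0 -0.09 0 0.12 1"

```text
time: 19.2
tcp_pos: [0.5779, -0.0783, 0.1343]
orientation: [2.098, -1.62, 0.714]
ft_force: [-5.3, 1.8, 12.1]
opening: 0.104
```

```bash
python3 - <<'E'
from plan import *
F=[]
for i in range(8): a=optics.snapshot("scene");F.append(r.sense()["ft_force"])
Rb,e,o=eye_now();print("hook frame",RH.inv().apply(e-seat),np.mean(F,0),r.sense()["time"])
E
```

```text
hook frame [-0.00818309 -0.00061018 -0.00750823] [-4.77934616  1.01528889 11.02717048] 19.6
```

Emit:
play_rows --pt "0 0 0 0.1 0 -0.13 1" --pt "0 0 0 0.17 0 -0.22 1" --pt "0 0 0 0.17 0 -0.22 1" --pt "0 0 0 0.17 0 -0.22 1"

```text
time: 20.0
tcp_pos: [0.5772, -0.0777, 0.1345]
orientation: [2.101, -1.62, 0.708]
ft_force: [-0.4, -1.0, 2.8]
opening: 0.099
```

```bash
python3 - <<'E'
from plan import *
F=[];T=[]
for i in range(14): a=optics.snapshot("scene");s=r.sense();F.append(s["ft_force"]);T.append(s["wrist_torque"])
Rb,e,o=eye_now();h=RH.inv()
print("hook frame",h.apply(e-seat),"F",h.apply(np.mean(F,0)),"T",h.apply(np.mean(T,0)),s["time"],s["opening"])
E
```

```text
hook frame [-8.62037970e-03 -3.30274770e-05 -7.23831669e-03] F [-0.83650414 -1.52769682  2.20166251] T [ 0.16343544  0.09482233 -0.12179078] 20.7 0.10502618717889008
```

Emit:
play_rows --pt "0 0 0 0.035 0 -0.045 1" --pt "0 0 0 0.035 0 -0.045 1"

```text
time: 20.9
tcp_pos: [0.5769, -0.0774, 0.1346]
orientation: [2.102, -1.62, 0.707]
ft_force: [0.6, -1.0, -1.6]
opening: 0.105
```

```bash
python3 - <<'E'
from plan import *
F=[];T=[]
for i in range(16): a=optics.snapshot("scene");s=r.sense();F.append(s["ft_force"]);T.append(s["wrist_torque"])
F=F[2:];T=T[2:]
Rb,e,o=eye_now();h=RH.inv()
print("hook frame",h.apply(e-seat),"F",h.apply(np.mean(F,0)),"T",h.apply(np.mean(T,0)),s["time"],s["opening"])
E
```

```text
hook frame [-0.00877546  0.0001391  -0.0070381 ] F [ 0.18954488 -0.44182701 -2.74629888] T [ 0.90541983 -0.03567649  0.04204363] 21.7 0.09994892911303893
```

```bash
python3 - <<'E'
from plan import *
h=RH.inv()
for i in range(6): a=optics.snapshot("scene");s=r.sense();print(h.apply(s["ft_force"]).round(2),h.apply(s["wrist_torque"]).round(3))
E
```

```text
[-0.55  0.09 -3.86] [ 1.141 -0.    -0.005]
[ 0.23  0.11 -3.32] [ 1.186  0.026 -0.052]
[ 0.45 -0.61 -4.66] [ 1.125 -0.017  0.04 ]
[-0.09  0.13 -3.46] [ 1.149 -0.038 -0.   ]
[-0.4  -0.07 -4.26] [1.125 0.07  0.05 ]
[-1.18 -0.34 -2.47] [ 1.2   -0.038 -0.024]
```

```bash
python3 - <<'E'
from plan import *
F=[r.sense()["ft_force"] for i in range(1)]
for i in range(15): a=optics.snapshot("scene");F.append(r.sense()["ft_force"])
Rb,e,o=eye_now();print(RH.inv().apply(e-seat),(RH.inv()*Rb).as_euler("ZYX",degrees=True),np.mean(F,0))
for z in(-.0068,-.0075,-.008):R,p=target([-.009,0,z],35.1);print(rows(R,p))
E
```

```text
[-8.64265172e-03  2.09339436e-05 -6.70535487e-03] [-3.22049911e-02 -6.12502857e-03 -3.65139171e+01] [-0.16905301 -0.02333464 -4.21826118]
[ 0.0003 -0.0247 -0.0006 -0.11    0.04   -0.1   ]
[ 0.0003 -0.0247 -0.0006 -0.16    0.04   -0.05  ]
[ 0.0003 -0.0247 -0.0006 -0.19    0.04   -0.01  ]
```

Emit:
play_rows --pt "0 -0.021 0 -0.1 0.03 -0.08 1" --pt "0 -0.021 0 -0.13 0.03 -0.04 1" --pt "0 -0.021 0 -0.13 0.03 -0.04 1" --pt "0 -0.021 0 -0.13 0.03 -0.04 1"

```text
time: 23.15
tcp_pos: [0.5766, -0.0766, 0.1349]
orientation: [2.115, -1.631, 0.689]
ft_force: [-0.0, -0.5, -1.8]
opening: 0.099
```

```bash
python3 - <<'E'
from plan import *
F=[];T=[]
for i in range(6): a=optics.snapshot("scene");s=r.sense();F.append(s["ft_force"]);T.append(s["wrist_torque"])
F=F[2:];T=T[2:];Rb,e,o=eye_now();h=RH.inv()
print(h.apply(e-seat),(h*Rb).as_euler("ZYX",degrees=True)[2],h.apply(np.mean(F,0)),h.apply(np.mean(T,0)),s["time"])
E
```

```text
[-0.00884955 -0.00011402 -0.00708238] -35.339546433846444 [ 0.1336489  -0.19317814 -1.49556665] [ 0.72690365 -0.01337462  0.01448753] 23.45
```

Emit:
play_rows --pt "0 0 0 -0.015 0 0.02 1" --pt "0 0 0 -0.015 0 0.02 1" --pt "0 0 0 -0.015 0 0.02 1"

```text
time: 23.75
tcp_pos: [0.5767, -0.0766, 0.1348]
orientation: [2.115, -1.631, 0.689]
ft_force: [0.6, -1.4, 1.3]
opening: 0.103
```

```bash
python3 - <<'E'
from plan import *
F=[];T=[]
for i in range(8): a=optics.snapshot("scene");s=r.sense();F.append(s["ft_force"]);T.append(s["wrist_torque"])
F=F[2:];T=T[2:];Rb,e,o=eye_now();h=RH.inv()
print(h.apply(e-seat),(h*Rb).as_euler("ZYX",degrees=True)[2],h.apply(np.mean(F,0)),h.apply(np.mean(T,0)),s["time"],a["shot"])
E
```

```text
[-0.00882569 -0.00018757 -0.00722239] -35.34796033582487 [-0.24913405 -0.79953263  2.32832562] [ 0.1064204   0.05263589 -0.05413747] 24.15 160
```

Emit:
play_rows --pt "0 0 0 0.007 0 -0.009 1" --pt "0 0 0 0.007 0 -0.009 1" --pt "0 0 0 0.007 0 -0.009 1" --pt "0 0 0 0.007 0 -0.009 1"

```text
time: 24.55
tcp_pos: [0.5766, -0.0765, 0.1348]
orientation: [2.115, -1.631, 0.689]
ft_force: [0.9, -1.3, 4.0]
opening: 0.106
```

Emit:
play_rows --pt "0 0 0 0 0 0 0.92" --pt "0 0 0 0 0 0 0.9" --pt "0 0 0 0 0 0 0.88" --pt "0 0 0 0 0 0 0.86" --pt "0 0 0 0 0 0 0.83" --pt "0 0 0 0 0 0 0.8" --pt "0 0 0 0 0 0 0.75" --pt "0 0 0 0 0 0 0.7" --pt "0 0 0 0 0 0 0.65" --pt "0 0 0 0 0 0 0.65"

```text
time: 25.55
tcp_pos: [0.5764, -0.0764, 0.1345]
orientation: [2.115, -1.631, 0.688]
ft_force: [-0.0, 0.4, 0.1]
opening: 0.351
```

```bash
python3 - <<'E'
from plan import *
for i in range(6):
    a=optics.snapshot("scene");s=r.sense()
    print([np.round(t[0]["point"],1) if (t:=tip_of(a,n)) else None for n in("lamp","board_eye","board")],s["time"],s["ft_force"].round(1),s["opening"])
Rb,e,o=eye_now();P=lambda X:proj(a,Rb.apply(X)+o).round(1)
print("pred",P([0,.125,.04]),P(E),P([0,0,0]))
c=a["frame"][130:250,195:315,::-1];cv2.imwrite("pics/f1.png",cv2.resize(c,(600,600),interpolation=cv2.INTER_CUBIC))
E
```

```text
[array([280. , 224.1]), array([259.4, 192.5]), array([235. , 210.4])] 25.6 [-0.3  0.2 -0.1] 0.35255427629162267
[array([282.1, 224.8]), array([260.1, 192.5]), array([234. , 210.9])] 25.8 [ 0.8  0.1 -0.2] 0.34691379423598884
[array([279.8, 227.1]), array([258.5, 193.3]), array([234.6, 212.8])] 26.0 [-0.   0.9  0.2] 0.3480103970636094
[array([282. , 225.1]), array([258.1, 192.5]), array([235.5, 210.6])] 26.2 [ 1.  -0.1  0. ] 0.35036842329302526
[array([281.4, 226.5]), array([258.9, 194. ]), array([238.3, 211.1])] 26.4 [ 0.6  0.1 -0.1] 0.3494181281226483
[array([280.6, 227.2]), array([260.7, 195.8]), array([235.5, 212.4])] 26.6 [-0.4 -0.6 -0.8] 0.3447259762564956
pred [280. 227.] [261.6 194.2] [235.8 211.4]
```

View pics/f1.png

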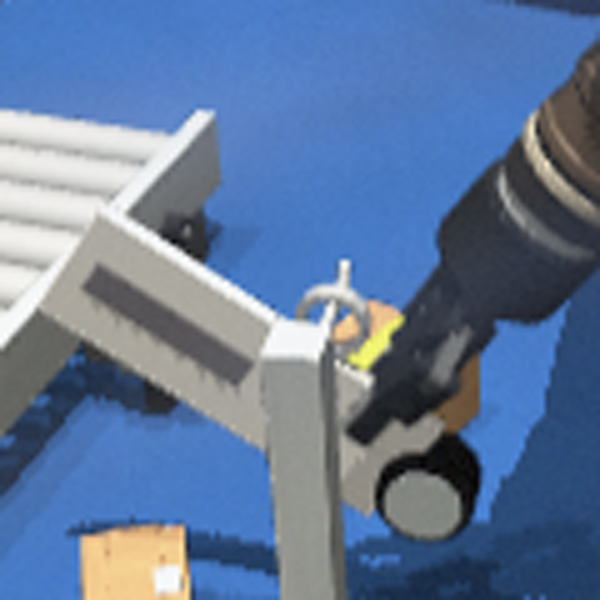

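The board hangs by its eye on the prong (eye px ~260,194), lamp end down at the predicted slant, and is still, with the jaws clear. I'll back out along the tool.

Emit:
play_rows --pt "0 0 0 0 0 -0.3 0.62" --pt "0 0 0 0 0 -1 0.62" --pt "0 0 0 0 0 -2 0.62" --pt "0 0 0 0 0 -3.5 0.62" --pt "0 0 0 0 0 -5.5 0.62" --pt "0 0 0 0 0 -8 0.62" --pt "0 0 0 0 0 -11 0.62" --pt "0 0 0 0 0 -14 0.62" --pt "0 0 0 0 0 -17 0.62" --pt "0 0 0 0 0 -17 0.62"

```text
time: 27.75
tcp_pos: [0.5523, 0.023, 0.2759]
orientation: [2.119, -1.632, 0.694]
ft_force: [1.1, -0.2, 0.2]
opening: 0.378
```

```bash
python3 - <<'E'
from plan import *
P=None
for i in range(6):
    a=optics.snapshot("scene");s=r.sense();g=cv2.cvtColor(a["frame"],cv2.COLOR_RGB2GRAY)[160:250,190:270].astype(float)
    print([np.round(t[0]["point"],1) if (t:=tip_of(a,n)) else None for n in("lamp","board_eye","board","limit_roller")],s["time"],s["ft_force"].round(1), None if P is None else np.abs(g-P).mean());P=g
save(a,"f2",(180,120,320,260),4)
E
```

```text
[array([267.2, 218.9]), array([261.1, 192. ]), array([235.8, 208.4]), array([158.6, 185.9])] 27.8 [-0.7 -0.4 -0.2] None
[array([282. , 226.5]), array([260. , 195.3]), array([236.2, 212.3]), array([338.1, 224.5])] 28.05 [-1.4 -0.2 -0.5] 1.2258333333333333
[array([280.6, 228.1]), array([260.9, 196.4]), array([235.4, 211. ]), array([230.2, 175.4])] 28.3 [-1.2 -0.4  0.3] 1.2194444444444446
[array([280.2, 225.2]), array([260.7, 193.9]), array([234.8, 211.5]), array([227.7, 175.7])] 28.55 [ 0.   0.8 -0.2] 1.2283333333333333
[array([281.6, 224.9]), array([261.4, 195.6]), array([236.2, 209.2]), array([336.8, 222.3])] 28.8 [ 0.5  0.7 -0.6] 1.21625
[array([280.6, 226.7]), array([260.4, 194.1]), array([237.1, 211.4]), array([449.5, 241.7])] 29.05 [0.3 0.2 2. ] 1.22375
```

```bash
python3 -c "
from plant import r
print(r.close_job(), r.sense()['time'])"
```

```text
the job is handed in; nothing more can be done
the job is handed in; nothing more can be done
```

The lane is out of service: I pushed the switch lever over first, then hung the board on the hook. The job was handed in at about 29 s of the 72 s allowed.

- **Lever:** I pushed the roller to an estimated 0.55–0.65 rad; the click is at 0.45. The pictures, forces and travel gave somewhat different angles. None of them registers the click itself. After I backed off, the roller was upright again in the picture.
- **Weighing:** With the board lifted, the wrist force and torque both put the lamp at about 0.22 kg. That gives a balance slant of about 35.5°.
- **Hanging:** I held the board at 35.3°, threaded the eye onto the prong, set it down and opened the jaws gradually. The wrist force read about +4 N upward just before I opened, so the gripper was pressing slightly on the hook instead of being fully unloaded. While setting it down I had briefly pressed at about 15 N and eased off. Both are well below the 40 N limit.
- **Last checks:** After I released and backed away, the board's image positions stayed at the predicted slant. Successive pictures over the last 1.25 s differed only by a constant level that looks like image noise, so it hangs still. I could not view the last picture because the 12-view limit was reached. The lever detector was unreliable in those final frames: two of six put the roller at its rest position, and the rest were false.
- **Other things:** I did not touch the parcels or anything else on purpose, but I made no separate before-and-after check of their positions.

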